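# Clamp the gauge ring with the flip-lever bolt

### The job

The brass gauge ring lies on the seat of the small shelf clamp. With the bolt's lever still standing open, screw the lever bolt down (clockwise seen from above) until its pad is snug on the ring, hand-tight and no more, then fold the lever closed, all the way down flat, and let go, so that the ring is held firmly but not crushed. Leave the dish of marbles, the jar and the saucer where they are.

Things in the scene. Friction and masses are not known exactly. Their poses are not given: they have to be found in the camera images.
- clamp: Dark steel shelf clamp, fixed. Origin on the shelf, straight below the bolt's upright axis; z up, +x towards its column. Foot plate 160 x 100 x 16 mm, x -65 to 95; column x 58 to 82, 42 wide; arm over the ring 42 wide, x -22 to 82, top 104 mm above the shelf (the frame's highest part). A square seat 64 mm wide, top at 30 mm, carries the ring
- bolt: Upright clamp bolt with head, lever and pad. Origin on its axis at the underside of the head, 120 mm above the shelf at the start; it sinks 3.18 mm per rad of clockwise turning. Shaft 14 mm thick, through the arm; brass pad 34 mm wide at its foot. Gap from pad to ring at the start: 3.5 to 10.5 mm (1.1 to 3.3 rad of turning), different each time and to be felt
- screw (a joint): Turn of head and lever about the upright axis, rad: 0 at start, grows clockwise from above (tightening), stop at 5.0; stays where left. Drag about 0.30 N m against any motion (a hand at rest may feel it either way); once the pad meets the ring a loosening torque adds to it, about 0.14 N m per rad. Snug: 0.12 N m added (0.08 to 0.16 is good), a squeeze of about 37 N
- pivot (a point): The lever's cross pin, on the bolt's axis 17 mm above the head's underside (137 mm above the shelf at the start); goes round and down with the head. z up, y along the pin, x the way the lever's free end folds. At screw = 0 its axes are the clamp's. The fork round the lever reaches 5 mm above the pin and is 22 mm over its cheeks along y; head 28 mm wide
- lever (a joint): Fold of the lever about the pin, rad: 0 upright (open), 1.57 flat (closed), free end towards the pivot's +x. 0 to 0.1 at the start. Friction about 0.14 N m, stays where left; needs up to about 0.25 N m when the bolt is snug (5 N at 50 mm from the pin). Folding adds about 30 N of squeeze
- lever_grip (a point): Point on the lever's middle line, 50 mm from the pin; z along the lever to its free end. Plain aluminium bar 20 mm wide (x, the folding way) and 12 mm thick (y, parallel to the pin: the faces to pinch), its rounded end 81 mm from the pin
- ring: Loose brass gauge ring, 60 mm across, hole 24 mm, 22 mm high, lying on the clamp's seat under the pad; origin at the centre of its underside
- dish: Enamel dish 108 mm across, 26 mm high, with dark red clay marbles in it; origin at the centre of its underside. To be left alone
- jar: Green glass jar with a tin lid, 68 mm across, 85 mm high; origin at the centre of its underside. To be left alone
- saucer: White porcelain saucer 116 mm across, 18 mm high; origin at the centre of its underside. To be left alone
Not all that is in view belongs to the job. Several things have the shape of the clamp; the one meant has the colours described above.

How it is judged:
By the outcome, as a careful person would: the job done as asked, in the order asked, and still so for the second after the job is handed in, with the robot touching nothing.
It also fails if it takes over 72 s, if anything falls off the work surface, if the arm or the gripper's body presses on something with over 40 N, if the wrist force passes 120 N, or if a joint passes its speed limit or range.

### The arm

A 6-joint arm with a two-finger parallel gripper is mounted at the origin on the work surface. World frame = base frame: x ahead of the robot, y to its left, z up, the work surface at z = 0. Lengths are in mm, angles in degrees, forces in N, time in s.
With the tool pointing down it reaches from about 350 to 850 mm from the base axis. Payload 8.1 kg.
Tool frame: the origin (TCP) lies midway between the tips of the shut fingers; the grasp point (between the pads) lies 19 mm behind it (r.tcp_to_grasp is the distance from the TCP to the grasp point, in mm); z points along the fingers, y is the direction in which the jaws open and shut (so a half turn about z gives the same grasp; the last joint's range is limited). The gripper opens to 85 mm and grips with 20 to 120 N. Pads are 22 mm wide; open, the fingers measure 114 mm over their backs; the gripper's body (76 mm by 85 mm) begins 54 mm behind the grasp point. The pads swing forward as they close: fully open they stand 13 mm farther back than shut.
Start: joints at [65.81, 7.471, 85.268, -0, 87.261, -4.893], TCP at [198.26, 566.302, 231.292] pointing down, gripper open.
Joint ranges: [-169.43, 169.43], [-51.17, 129.36], [1.28, 143.12], [-76.62, 256.62], [0, 156.53], [-152.29, 152.29]. Speed limits (degrees/s): [136.94, 136.94, 159.86, 180, 180, 180].

### API

Orientations are given as [roll, pitch, yaw] about the fixed x, y, z axes, in that order (R = Rz(yaw) Ry(pitch) Rx(roll)).
In Python, from bench import r gives the robot as it stands.
- The arm moves only by the tool jog_arm, never from a script. Its argument "targets" is a list of rows, each a list of 7 numbers: the shift along the tool's x, y, z in m, then the turn, a rotation vector about the tool's x, y, z in rad, then the closure, from 0 (fully open) to 1 (shut). In form: [[dx, dy, dz, wx, wy, wz, claw], ...]. A call has 1 to 5 rows; each row is the pose to reach, as a shift and turn from the pose commanded when the call began, along the tool's axes at that moment; what a row does not reach only later rows make up. A row lasts 1/12 s, in which the tool goes at most 41.7 mm and 7.16 degrees, less where a joint would pass 70% of its speed; a pose out of reach is approached as far as the arm can. A call with a gripper value outside its range is refused whole. The fingers move at their own pace and stop on an object; "newtons" is the grip in N (left out, the last holds). Time passes only in rows, so rows that repeat a pose let the fingers close. It gives the time, the measured TCP pose, the force and the opening at its end, in the units of the state.
- r.sense(): the state, without advancing time (a new reading comes with each control period).
- r.snapshot(name): name is "scene" or "top"; returns a dict with "pixels" (480x640x3 uint8, red, green, blue), "fx", "fy", "cx", "cy" (pixels), "dist" ([k1, k2, p1, p2, k3] as OpenCV has them; the pictures are not rectified), "origin" and "attitude" of the camera in the world. Camera axes: x right, y down, z forward; pixel columns grow to the right and rows downward; lengths in mm; the calibration is good to about 2 mm. A picture is of the moment at which its call begins. There is no depth.
- r.hand_in(): hands the job in, once; it reports no verdict.
The state is a dict: "time": time; "joint_pos": joint angles; "qd": joint speeds; "joint_efforts": joint torques, N m; "tool_pos": TCP position; "tcp_rot": TCP orientation; "ft_force": force on the tool from outside, world axes, zero at the start; "wrist_torque": the same for the moment, N m; "finger_gap": finger opening in mm.
Only numpy, scipy, OpenCV 4.12 (cv2) and the standard library are available. Lean on these libraries where they do the work, as an engineer would, in place of code of your own. Each camera call takes 0.05 s, during which the arm holds its last target.

## Working session

There is one attempt and no reset: what is moved stays moved. The work goes in short steps, Python scripts to look and compute and a tool call to move; the robot and the scene stay as the last step left them, time stands still between calls to the robot, and variables do not carry over. Pictures are saved under pics/ and viewed, and the job is handed in when it is done.

Besides the shell and the picture viewer there is one more tool, called after "Call:" as name(argument=value, ...) on one line, values as JSON. jog_arm: Moves the arm, as the interface text tells. Its arguments: {"type":"object","properties":{"targets":{"type":"array","items":{"type":"array","items":{"type":"number"}}},"newtons":{"type":"number"}},"required":["targets"]}

```bash
ls; mkdir -p pics
python3 - <<'E'
from bench import r
import cv2
s=r.sense();print(s)
for n in("scene","top"):
    d=r.snapshot(n);cv2.imwrite(f"pics/{n}0.png",d["pixels"][:,:,::-1]);print({k:v for k,v in d.items() if k!="pixels"})
E
```

```text
pics
{'time': 0.0, 'joint_pos': array([ 6.58100077e+01,  7.51698355e+00,  8.53295719e+01,  5.83624658e-04,
        8.72606053e+01, -4.89343644e+00]), 'qd': array([-0.0958459 ,  0.01484597,  0.00405629, -0.05438863,  0.14456671,
       -0.00221874]), 'joint_efforts': array([-1.37294483e-03, -5.69413698e+01, -5.00538576e+01, -3.41372024e-04,
        1.52217963e-02,  6.55350300e-05]), 'tool_pos': array([198.02845865, 565.79834378, 230.22206779]), 'tcp_rot': array([-1.79893280e+02, -9.72187910e-03,  1.60703407e+02]), 'ft_force': array([ 0.46222809,  0.44289928, -0.33918685]), 'wrist_torque': array([-0.01505999, -0.01469723,  0.00275118]), 'finger_gap': 85.36419621671202}
{'fx': 504.00788214865315, 'fy': 504.00788214865315, 'cx': 320.7284275807322, 'cy': 239.05021320645523, 'dist': array([-0.00897452,  0.        ,  0.        ,  0.        ,  0.        ]), 'origin': array([1337.90642826, -641.8272506 ,  819.07683476]), 'attitude': array([-124.22026515,    1.30485467,   49.64809908])}
{'fx': 505.3542186902942, 'fy': 505.3542186902942, 'cx': 319.0799738782792, 'cy': 244.52044781695483, 'dist': array([-0.13868837,  0.        ,  0.        ,  0.        ,  0.        ]), 'origin': array([ 472.95017125,  -12.2149107 , 1165.68276288]), 'attitude': array([-176.57135262,    0.71871516,  -91.50044079])}
```

View pics/scene0.png

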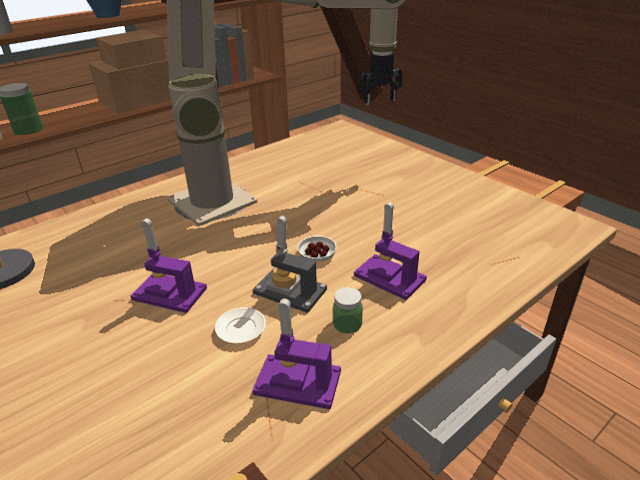

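View pics/top0.png

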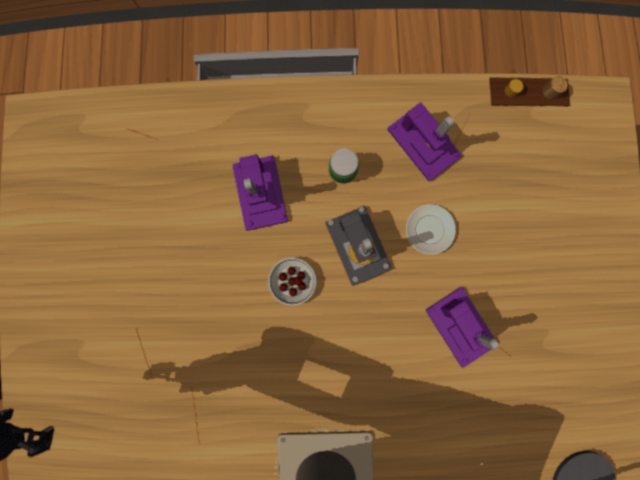

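The dark clamp is at top ≈(358,246) and scene ≈(290,280). The purple ones are decoys. Next I'll enlarge both views.

Run:
```python
import cv2
a=cv2.imread("pics/top0.png")[195:295,310:410];cv2.imwrite("pics/topz.png",cv2.resize(a,(600,600),interpolation=cv2.INTER_CUBIC))
a=cv2.imread("pics/scene0.png")[205:315,240:340];cv2.imwrite("pics/scenez.png",cv2.resize(a,(545,600),interpolation=cv2.INTER_CUBIC))
```

```text
(no output)
```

View pics/topz.png

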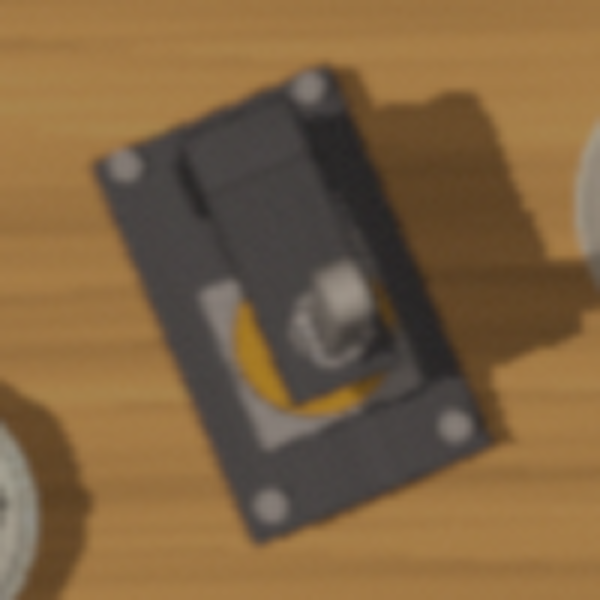

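View pics/scenez.png

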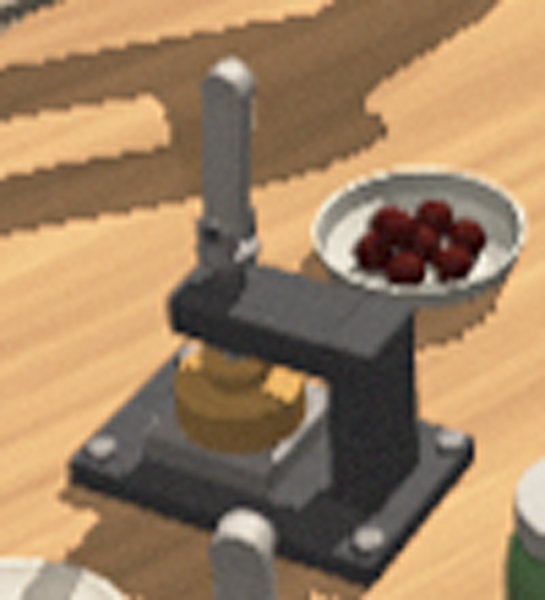

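```bash
cat > h.py <<'E'
import numpy as np,cv2
from scipy.spatial.transform import Rotation as R
def proj(d,P):
    M=R.from_euler('xyz',d["attitude"],degrees=True).as_matrix()
    pc=(np.atleast_2d(P)-d["origin"])@M
    K=np.array([[d["fx"],0,d["cx"]],[0,d["fy"],d["cy"]],[0,0,1]])
    return cv2.projectPoints(pc,np.zeros(3),np.zeros(3),K,d["dist"])[0][:,0]
def T(p,L):
    c,s=np.cos(p[2]),np.sin(p[2]);L=np.atleast_2d(L)
    return np.c_[p[0]+c*L[:,0]-s*L[:,1],p[1]+s*L[:,0]+c*L[:,1],L[:,2]]
E
python3 - <<'E'
from h import *
from bench import r
from scipy.optimize import least_squares
t=r.snapshot("top");s=r.snapshot("scene")
zt=lambda x,y:(310+(x+.5)/6-.5,195+(y+.5)/6-.5)
zs=lambda x,y:(240+(x+.5)/5.45-.5,205+(y+.5)/5.45-.5)
# clamp coords: +x to column; in top view up-left. y left of +x => image left-down side
tp=[([95,-50,16],zt(330,68)),([95,50,16],zt(97,165)),([-65,50,16],zt(258,543)),([-65,-50,16],zt(492,440)),([-22,21,104],zt(297,402)),([-22,-21,104],zt(398,362))]
sp=[([-65,-50,16],zs(75,465)),([95,-50,16],zs(372,565)),([95,50,16],zs(472,443)),([82,-21,104],zs(375,357)),([82,21,104],zs(412,308))]
def f(p):
    return np.r_[(proj(t,T(p,[a for a,_ in tp]))-[b for _,b in tp]).ravel(),(proj(s,T(p,[a for a,_ in sp]))-[b for _,b in sp]).ravel()]
best=min((least_squares(f,[480,-80,a],loss='soft_l1') for a in np.arange(0,6.3,.8)),key=lambda q:q.cost)
print(best.x,np.degrees(best.x[2]),best.cost);print(f(best.x).reshape(-1,2).round(1))
p=best.x
np.save("p.npy",p)
for th in (0,.05,.1):
  tip=[[np.sin(th)*81,0,137+np.cos(th)*81]]
  q=proj(t,T(p,tip))[0];w=proj(s,T(p,tip))[0]
  print(th,(q-[310,195])*6,(w-[240,205])*5.45)
print(T(p,[[0,0,187]]))
E
```

```text
[524.28286102 -93.95118674  12.94981265] 741.9696100545112 9.038768520978103
[[-0.7 -1.3]
 [-1.8 -0.2]
 [-0.5  1.2]
 [ 0.7  0.7]
 [-0.4  1.3]
 [ 1.  -0. ]
 [-1.9  0.5]
 [ 0.1  1.5]
 [ 1.1 -0.5]
 [-0.7  1.8]
 [ 1.1  0.9]]
0 [349.10114608 307.50997143] [210.8096119  67.4753792]
0.05 [343.86514542 295.69467457] [219.11107697  69.89363187]
0.1 [338.59180003 283.95780743] [227.44650839  72.72605977]
[[524.28286102 -93.95118674 187.        ]]
```

```bash
cat >> h.py <<'E'
def delta(xyz,yaw,cur=None,curR=None):
    """shift in tool axes [m] and rotvec from measured pose to target (tool down, yaw deg)"""
    from bench import r
    s=r.sense();c=R.from_euler('xyz',s["tcp_rot"],degrees=True)
    t=R.from_euler('xyz',[180,0,yaw],degrees=True)
    d=c.inv().apply(np.array(xyz)-s["tool_pos"])/1000
    w=(c.inv()*t).as_rotvec()
    print("t",round(s["time"],2),"d",d.round(4),"w",w.round(4),"q",s["joint_pos"].round(1))
E
python3 -c "
from h import *
delta([524.3,-94,300],202)"
```

```text
t 0.2 d [-0.526  -0.5152 -0.0688] w [-1.100e-03 -5.000e-04 -7.208e-01] q [65.8  7.5 85.3  0.  87.3 -4.9]
```

Call:
jog_arm(targets=[[-0.026,-0.026,-0.014,0,0,-0.05,0],[-0.052,-0.052,-0.028,0,0,-0.1,0],[-0.078,-0.077,-0.042,0,0,-0.15,0],[-0.104,-0.102,-0.055,0,0,-0.2,0],[-0.13,-0.127,-0.069,0,0,-0.25,0]])

```text
time: 0.62
tool_pos: [279.2, 401.9, 300.5]
tcp_rot: [-180.0, -0.0, 175.2]
ft_force: [-0.1, -0.0, 0.2]
finger_gap: 85.2
```

```bash
python3 -c "
from h import *
delta([524.3,-94,300],202)"
```

```text
t 0.62 d [-0.2858 -0.4736  0.0006] w [-4.000e-04 -4.000e-04 -4.677e-01] q [ 49.2 -10.9  96.1  -0.   94.8 -36. ]
```

Call:
jog_arm(targets=[[-0.02,-0.033,0,0,0,-0.05,0],[-0.04,-0.066,0,0,0,-0.1,0],[-0.06,-0.1,0,0,0,-0.15,0],[-0.08,-0.133,0,0,0,-0.2,0],[-0.1,-0.166,0,0,0,-0.25,0]])

```text
time: 1.03
tool_pos: [364.5, 227.7, 300.3]
tcp_rot: [180.0, 0.0, -170.5]
ft_force: [0.5, -0.6, 0.2]
finger_gap: 85.4
```

```bash
python3 -c "
from h import *
delta([524.3,-94,300],202)"
```

```text
t 1.03 d [-1.044e-01 -3.437e-01  3.000e-04] w [ 1.000e-04  5.000e-04 -2.179e-01] q [ 25.2 -20.7 104.1  -0.   96.5 -74.4]
```

Call:
jog_arm(targets=[[-0.012,-0.037,0,0,0,-0.05,0],[-0.024,-0.074,0,0,0,-0.1,0],[-0.036,-0.111,0,0,0,-0.15,0],[-0.048,-0.15,0,0,0,-0.2,0],[-0.058,-0.188,0,0,0,-0.218,0]])

```text
time: 1.45
tool_pos: [452.5, 51.3, 300.3]
tcp_rot: [-180.0, 0.0, -158.0]
ft_force: [1.1, 0.7, 0.2]
finger_gap: 85.5
```

```bash
python3 -c "
from h import *
delta([524.3,-94,300],202)"
```

```text
t 1.45 d [-0.0121 -0.1616  0.0004] w [-0.0002  0.0005  0.0002] q [   0.   -16.4  100.8   -0.    95.6 -112. ]
```

Call:
jog_arm(targets=[[-0.003,-0.04,0,0,0,0,0],[-0.006,-0.08,0,0,0,0,0],[-0.009,-0.12,0,0,0,0,0],[-0.0121,-0.1616,0,0,0,0,0],[-0.0121,-0.1616,0,0,0,0,0]])

```text
time: 1.87
tool_pos: [524.5, -98.2, 298.6]
tcp_rot: [-179.9, -0.1, -158.4]
ft_force: [0.1, 0.5, -1.2]
finger_gap: 85.8
```

```bash
python3 -c "
from h import *
delta([524.3,-94,168],202)
from bench import r
for n in('scene','top'):
    d=r.snapshot(n);cv2.imwrite(f'pics/{n}1.png',d['pixels'][:,:,::-1])
    s=r.sense();print(proj(d,[s['tool_pos'],[524.3,-94,187]]))
a=cv2.imread('pics/scene1.png')[180:320,220:360];cv2.imwrite('pics/sz1.png',cv2.resize(a,(600,600),interpolation=cv2.INTER_CUBIC))
"
```

```text
t 1.87 d [-0.0016  0.0042  0.1306] w [-0.0012 -0.0023 -0.0078] q [-1.600e+01 -3.800e+00  8.980e+01 -1.000e-01  9.410e+01 -1.276e+02]
[[275.37004746 185.99484384]
 [279.60362071 228.82300584]]
[[371.99670196 244.17244537]
 [366.8602319  247.14326408]]
```

View pics/sz1.png

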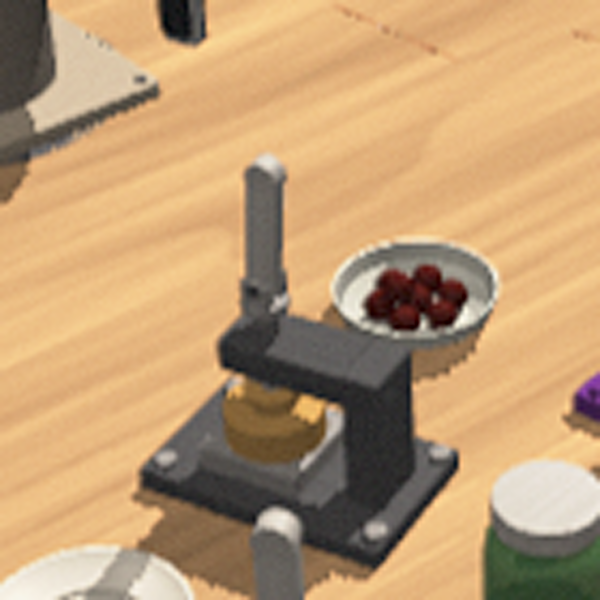

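View pics/top1.png

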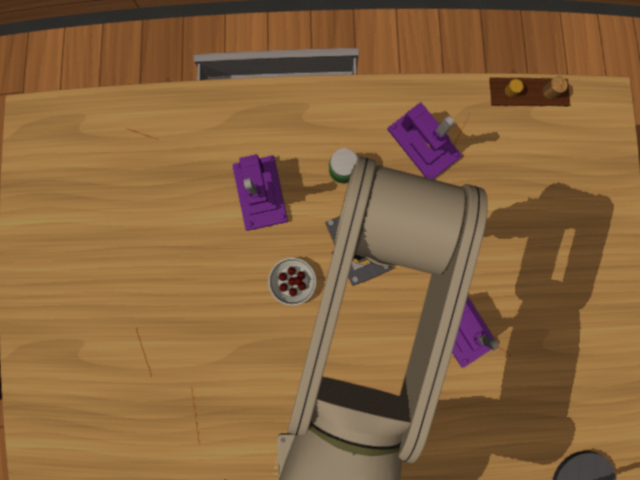

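View pics/scene1.png

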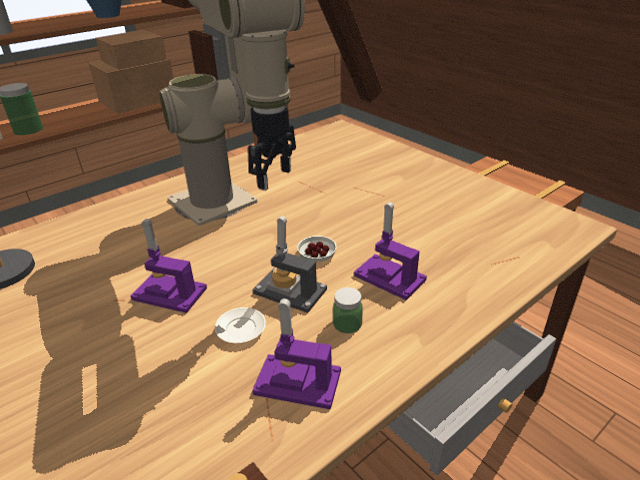

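```bash
python3 -c "
from h import *
from bench import r
p=np.load('p.npy');d=r.snapshot('scene')
for L in [[0,0,137],[0,0,120],[3.5,0,172],[7,0,207],[8,0,218],[0,-11,137],[0,0,104]]:
    print(L,((proj(d,T(p,L))[0]-[220,180])*4.286).round(1))
delta([524.3+.927*4,-94+.374*4,230],202)
"
```

```text
[0, 0, 137] [261.7 285.2]
[0, 0, 120] [263.8 310.2]
[3.5, 0, 172] [262.9 233.9]
[7, 0, 207] [264.2 180.8]
[8, 0, 218] [264.4 163.7]
[0, -11, 137] [251.3 295.6]
[0, 0, 104] [265.7 333.4]
t 2.02 d [-0.0046 -0.002   0.0697] w [ 0.0012 -0.0009 -0.0041] q [ -15.6   -4.2   90.1    0.    94.2 -127.3]
```

Call:
jog_arm(targets=[[-0.0046,-0.002,0.035,0,0,0,0],[-0.0046,-0.002,0.07,0,0,0,0],[-0.0046,-0.002,0.1,0,0,0,0],[-0.0046,-0.002,0.13,0,0,0,0],[-0.0046,-0.002,0.13,0,0,0,0]])

```text
time: 2.43
tool_pos: [524.1, -89.6, 163.6]
tcp_rot: [179.6, -0.5, -158.0]
ft_force: [-1.6, 0.6, -1.0]
finger_gap: 85.4
```

```bash
python3 -c "
from h import *
delta([524.3+.927*4,-94+.374*4,168],202)
from bench import r
d=r.snapshot('scene');cv2.imwrite('pics/s2.png',d['pixels'][:,:,::-1])
a=cv2.imread('pics/s2.png')[140:300,200:360];cv2.imwrite('pics/sz2.png',cv2.resize(a,(600,600),interpolation=cv2.INTER_CUBIC))
print(r.sense())
"
```

```text
t 2.43 d [-0.0025 -0.0041 -0.0044] w [ 0.0065 -0.0081 -0.0008] q [-1.520e+01 -1.000e-01  1.003e+02  0.000e+00  8.040e+01 -1.272e+02]
{'time': 2.4833, 'joint_pos': array([-1.52559251e+01, -2.27727437e-01,  1.00060627e+02,  1.23550446e-02,
        8.05594486e+01, -1.27204702e+02]), 'qd': array([-0.29831656, -2.25297254, -5.29665544, -0.11333923,  1.96019802,
       -0.17808924]), 'joint_efforts': array([-1.61386114e-01, -4.66932249e+01, -4.67547476e+01, -1.37355496e-02,
       -7.97312334e-01,  5.61423978e-03]), 'tool_pos': array([525.57363491, -90.19559071, 167.20350396]), 'tcp_rot': array([ 179.7530627 ,   -0.30513552, -158.05263328]), 'ft_force': array([-0.29025444,  0.27345109,  0.86034062]), 'wrist_torque': array([ 0.06424345, -0.04119613, -0.01666379]), 'finger_gap': 85.44916410925599}
```

View pics/sz2.png

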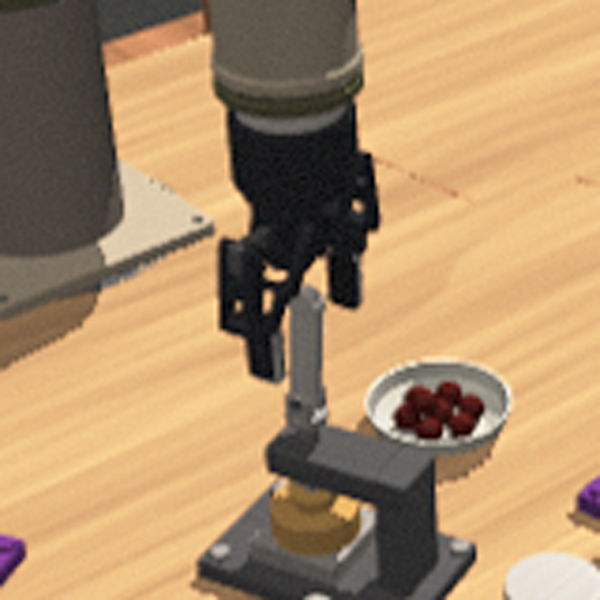

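The fingers straddle the lever, with the tips at zoom (265,375) and (345,300) and the lever at (306,340). I'll settle, then close.

Call:
jog_arm(targets=[[0,0,0,0,0,0,0],[0,0,0,0,0,0,0],[0,0,0,0,0,0,0]])

```text
time: 2.73
tool_pos: [530.0, -92.4, 173.4]
tcp_rot: [-179.8, 0.2, -158.1]
ft_force: [-0.1, 0.4, -0.4]
finger_gap: 85.6
```

```bash
python3 -c "
from h import *
delta([524.3+.927*5,-94+.374*5,168],202)"
```

```text
t 2.73 d [0.0009 0.0007 0.0054] w [-0.0028  0.0038 -0.0022] q [ -15.3   -0.4   99.6    0.    80.6 -127.2]
```

Call:
jog_arm(newtons=30, targets=[[0,0,0,0,0,0,0.3],[0,0,0,0,0,0,0.6],[0,0,0,0,0,0,0.7],[0,0,0,0,0,0,0.7],[0,0,0,0,0,0,0.7]])

```text
time: 3.15
tool_pos: [528.4, -92.4, 170.4]
tcp_rot: [-180.0, 0.0, -158.2]
ft_force: [-0.7, 0.2, -0.5]
finger_gap: 26.3
```

```bash
python3 -c "
from h import *
from bench import r
print(r.sense())
delta([524.3+.927*5,-94+.374*5,168],202)"
```

```text
{'time': 3.15, 'joint_pos': array([-1.53935238e+01, -2.72302214e-01,  9.97644201e+01, -3.68502052e-04,
        8.05043991e+01, -1.27225424e+02]), 'qd': array([-0.06056907,  0.21485967,  0.17297115,  0.10518196, -0.05784635,
        0.02757987]), 'joint_efforts': array([ 1.70278572e-02, -4.87451684e+01, -4.89639688e+01,  1.00991805e-03,
        7.38307172e-04,  3.26868958e-04]), 'tool_pos': array([528.36812053, -92.36985261, 170.37698354]), 'tcp_rot': array([-1.79997604e+02,  2.55349218e-03, -1.58168039e+02]), 'ft_force': array([-0.69980583,  0.24981737, -0.53070201]), 'wrist_torque': array([ 0.00085906, -0.03414648, -0.02679347]), 'finger_gap': 26.323496012754415}
t 3.15 d [-0.0006  0.      0.0024] w [-0.      0.     -0.0029] q [ -15.4   -0.3   99.8   -0.    80.5 -127.2]
```

Call:
jog_arm(newtons=20, targets=[[0,0,0.002,0,0,0,0.78],[0,0,0.002,0,0,0,0.84],[0,0,0.002,0,0,0,0.88],[0,0,0.002,0,0,0,0.95],[0,0,0.002,0,0,0,1.0]])

```text
time: 3.57
tool_pos: [528.1, -92.1, 167.9]
tcp_rot: [180.0, -0.0, -158.2]
ft_force: [-0.1, -0.1, -2.0]
finger_gap: 11.7
```

```bash
python3 -c "
from h import *
from bench import r
s=r.sense();print(s['ft_force'],s['wrist_torque'],s['finger_gap'])
delta([524.3+.927*5,-94+.374*5,168],202)"
```

```text
[-0.09594617 -0.14070492 -2.04245844] [ 0.16339272  0.04484663 -0.11856507] 11.682757679927624
t 3.57 d [-0.0008 -0.0003 -0.0001] w [ 0.0006 -0.0006 -0.0028] q [ -15.4   -0.2   99.9    0.    80.3 -127.2]
```

Call:
jog_arm(newtons=30, targets=[[0.001,0,0,0,0,0,1.0],[0.002,0,0,0,0,0,1.0],[0.003,0,0,0,0,0,1.0],[0.004,0,0,0,0,0,1.0],[0.004,0,0,0,0,0,1.0]])

```text
time: 3.98
tool_pos: [525.6, -93.1, 168.3]
tcp_rot: [180.0, 0.2, -158.1]
ft_force: [6.9, 4.5, -5.7]
finger_gap: 11.8
```

```bash
python3 -c "
from h import *
from bench import r
s=r.sense();print(s['ft_force'],s['wrist_torque'],s['finger_gap'])
delta([524.3,-94,168],202)
d=r.snapshot('scene');cv2.imwrite('pics/s3.png',d['pixels'][:,:,::-1])
a=cv2.imread('pics/s3.png')[160:300,220:360];cv2.imwrite('pics/sz3.png',cv2.resize(a,(600,600),interpolation=cv2.INTER_CUBIC))
"
```

```text
[ 6.88516748  4.49594056 -5.73592133] [ 0.63619548 -1.25063556 -0.15870724] 11.79599918709803
t 3.98 d [ 0.0015 -0.0003  0.0003] w [ 0.0001  0.0027 -0.0025] q [-1.560e+01 -7.000e-01  1.004e+02  1.000e-01  8.020e+01 -1.275e+02]
```

View pics/sz3.png

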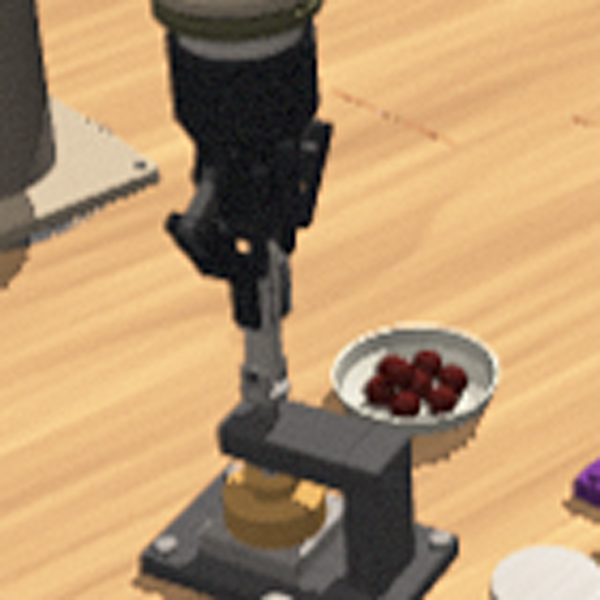

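Call:
jog_arm(newtons=90, targets=[[-0.001,0,0,0,0,0,1.0],[-0.001,0,0,0,0,0,1.0],[-0.001,0,0,0,0,0,1.0],[-0.001,0,0,0,0,0,1.0]])

```text
time: 4.37
tool_pos: [525.8, -93.1, 168.3]
tcp_rot: [180.0, 0.0, -158.1]
ft_force: [3.9, 3.1, -2.6]
finger_gap: 11.3
```

```bash
cat > m.py <<'E'
from h import *
from bench import r
s=r.sense();c=R.from_euler('xyz',s['tcp_rot'],degrees=True)
th=np.radians((-158.1-s['tcp_rot'][2])%360)
print('t',round(s['time'],2),'th %.3f'%(th if th<6 else th-2*np.pi),'F',c.inv().apply(s['ft_force']).round(2),'M',c.inv().apply(s['wrist_torque']).round(3),'pos',s['tool_pos'].round(1),'rot',s['tcp_rot'].round(1),'gap',s['finger_gap'].round(1),'q6',s['joint_pos'][5].round(1))
E
python3 m.py
```

```text
Traceback (most recent call last):
  File "m.py", line 5, in <module>
    print('t',round(s['time'],2),'th %.3f'%(th if th<6 else th-2*np.pi),'F',c.inv().apply(s['ft_force']).round(2),'M',c.inv().apply(s['wrist_torque']).round(3),'pos',s['tool_pos'].round(1),'rot',s['tcp_rot'].round(1),'gap',s['finger_gap'].round(1),'q6',s['joint_pos'][5].round(1))
                                                                                                                                                                                                                               ^^^^^^^^^^^^^^^^^^^^^
AttributeError: 'float' object has no attribute 'round'
```

```bash
sed -i "s/s\['finger_gap'\].round(1)/round(s['finger_gap'],1)/" m.py; python3 m.py
```

```text
t 4.37 th 0.001 F [-4.82  1.43  2.59] M [-0.413 -0.937  0.126] pos [525.8 -93.1 168.3] rot [ 180.     0.  -158.1] gap 11.3 q6 -127.4
```

Call:
jog_arm(targets=[[0,0,0.0002,0,0,0.05,1.0],[0,0,0.0003,0,0,0.1,1.0],[0,0,0.0005,0,0,0.15,1.0],[0,0,0.0006,0,0,0.2,1.0],[0,0,0.0008,0,0,0.25,1.0]])

```text
time: 4.78
tool_pos: [526.0, -93.7, 167.6]
tcp_rot: [-179.9, 0.1, -172.6]
ft_force: [4.8, 0.6, -3.4]
finger_gap: 10.8
```

```bash
python3 m.py
```

```text
t 4.78 th 0.253 F [-4.8  -0.01  3.44] M [ 0.052 -0.821 -0.28 ] pos [526.  -93.7 167.6] rot [-1.799e+02  1.000e-01 -1.726e+02] gap 10.8 q6 -113.0
```

Call:
jog_arm(targets=[[0,0,0.0002,0,0,0.05,1.0],[0,0,0.0003,0,0,0.1,1.0],[0,0,0.0005,0,0,0.15,1.0],[0,0,0.0006,0,0,0.2,1.0],[0,0,0.0008,0,0,0.25,1.0]])

```text
time: 5.2
tool_pos: [526.0, -94.4, 166.8]
tcp_rot: [-179.9, 0.1, 173.1]
ft_force: [5.1, -2.1, -3.9]
finger_gap: 10.6
```

```bash
python3 m.py
```

```text
t 5.2 th 0.503 F [-5.31 -1.41  3.95] M [ 0.406 -0.893 -0.282] pos [526.  -94.4 166.8] rot [-1.799e+02  1.000e-01  1.731e+02] gap 10.6 q6 -98.7
```

Call:
jog_arm(targets=[[0,0,0.0002,0,0,0.05,1.0],[0,0,0.0003,0,0,0.1,1.0],[0,0,0.0005,0,0,0.15,1.0],[0,0,0.0006,0,0,0.2,1.0],[0,0,0.0008,0,0,0.25,1.0]])

```text
time: 5.62
tool_pos: [525.9, -95.1, 166.0]
tcp_rot: [-179.9, 0.1, 158.7]
ft_force: [4.7, -5.2, -4.2]
finger_gap: 11.2
```

```bash
python3 m.py
```

```text
t 5.62 th 0.754 F [-6.27 -3.08  4.2 ] M [ 0.691 -0.992 -0.335] pos [525.9 -95.1 166. ] rot [-1.799e+02  1.000e-01  1.587e+02] gap 11.2 q6 -84.3
```

Call:
jog_arm(targets=[[0,0,0.0002,0,0,0.05,1.0],[0,0,0.0003,0,0,0.1,1.0],[0,0,0.0005,0,0,0.15,1.0],[0,0,0.0006,0,0,0.2,1.0],[0,0,0.0008,0,0,0.25,1.0]])

```text
time: 6.03
tool_pos: [525.5, -95.7, 165.2]
tcp_rot: [-179.8, 0.1, 144.4]
ft_force: [2.1, -7.6, -4.3]
finger_gap: 11.0
```

```bash
python3 m.py; python3 -c "
from bench import r
import cv2
d=r.snapshot('scene')
a=d['pixels'][160:300,220:360,::-1];cv2.imwrite('pics/sz4.png',cv2.resize(a,(600,600),interpolation=cv2.INTER_CUBIC))"
```

```text
t 6.03 th 1.004 F [-6.17 -4.94  4.32] M [ 0.949 -1.151 -0.294] pos [525.5 -95.7 165.2] rot [-1.798e+02  1.000e-01  1.444e+02] gap 11.0 q6 -70.0
```

View pics/sz4.png

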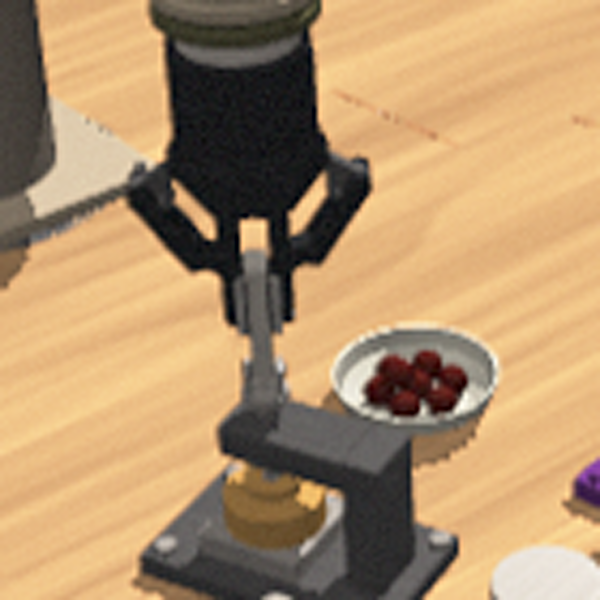

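Call:
jog_arm(targets=[[-0.0002,-0.0002,0.0002,0,0,0.04,1.0],[-0.0004,-0.0003,0.0004,0,0,0.08,1.0],[-0.0006,-0.0005,0.0006,0,0,0.12,1.0],[-0.0008,-0.0007,0.0008,0,0,0.16,1.0],[-0.0008,-0.0007,0.0009,0,0,0.2,1.0]])

```text
time: 6.5
tool_pos: [525.3, -96.3, 164.5]
tcp_rot: [-179.8, 0.1, 133.0]
ft_force: [-1.8, -6.3, -0.6]
finger_gap: 10.8
```

```bash
python3 m.py
```

```text
t 6.5 th 1.203 F [-3.44 -5.59  0.61] M [ 0.986 -0.599 -0.235] pos [525.3 -96.3 164.5] rot [-1.798e+02  1.000e-01  1.330e+02] gap 10.8 q6 -58.7
```

Call:
jog_arm(targets=[[0,0,0.0001,0,0,0.04,1.0],[0,0,0.0002,0,0,0.08,1.0],[0,0,0.0004,0,0,0.12,1.0],[0,0,0.0005,0,0,0.16,1.0],[0,0,0.0006,0,0,0.2,1.0]])

```text
time: 6.92
tool_pos: [524.9, -96.7, 163.9]
tcp_rot: [-179.8, 0.1, 121.5]
ft_force: [-4.5, -7.6, 0.9]
finger_gap: 10.8
```

```bash
python3 m.py
```

```text
t 6.92 th 1.403 F [-4.15 -7.76 -0.85] M [ 1.359 -0.769 -0.316] pos [524.9 -96.7 163.9] rot [-1.798e+02  1.000e-01  1.215e+02] gap 10.8 q6 -47.2
```

Call:
jog_arm(targets=[[0,0,0.0001,0,0,0.04,1.0],[0,0,0.0002,0,0,0.08,1.0],[0,0,0.0004,0,0,0.12,1.0],[0,0,0.0005,0,0,0.16,1.0],[0,0,0.0006,0,0,0.2,1.0]])

```text
time: 7.33
tool_pos: [524.5, -96.9, 163.2]
tcp_rot: [-179.8, 0.2, 110.0]
ft_force: [-6.7, -7.5, 2.5]
finger_gap: 11.0
```

```bash
python3 m.py
```

```text
t 7.33 th 1.604 F [-4.76 -8.84 -2.41] M [ 1.707 -1.025 -0.328] pos [524.5 -96.9 163.2] rot [-179.8    0.2  110. ] gap 11.0 q6 -35.8
```

Call:
jog_arm(targets=[[-0.0002,-0.0004,0.0001,0,0,0.04,1.0],[-0.0004,-0.0008,0.0001,0,0,0.08,1.0],[-0.0005,-0.0012,0.0002,0,0,0.12,1.0],[-0.0005,-0.0013,0.0002,0,0,0.16,1.0],[-0.0005,-0.0014,0.0003,0,0,0.2,1.0]])

```text
time: 7.75
tool_pos: [523.6, -97.2, 162.6]
tcp_rot: [-179.8, 0.1, 98.6]
ft_force: [-3.6, -6.0, -1.1]
finger_gap: 10.8
```

```bash
python3 m.py
```

```text
t 7.75 th 1.803 F [-5.34 -4.45  1.11] M [ 0.739 -0.9   -0.293] pos [523.6 -97.2 162.6] rot [-1.798e+02  1.000e-01  9.860e+01] gap 10.8 q6 -24.4
```

Call:
jog_arm(targets=[[0,0,0.0001,0,0,0.04,1.0],[0,0,0.0002,0,0,0.08,1.0],[0,0,0.0004,0,0,0.12,1.0],[0,0,0.0005,0,0,0.16,1.0],[0,0,0.0006,0,0,0.2,1.0]])

```text
time: 8.17
tool_pos: [523.1, -97.2, 162.0]
tcp_rot: [-179.8, 0.2, 87.1]
ft_force: [-6.6, -5.7, 1.2]
finger_gap: 10.8
```

```bash
python3 m.py
```

```text
t 8.17 th 2.003 F [-5.99 -6.31 -1.12] M [ 1.115 -1.041 -0.302] pos [523.1 -97.2 162. ] rot [-179.8    0.2   87.1] gap 10.8 q6 -13.0
```

Call:
jog_arm(targets=[[0,0,0.0001,0,0,0.04,1.0],[0,0,0.0002,0,0,0.08,1.0],[0,0,0.0004,0,0,0.12,1.0],[0,0,0.0005,0,0,0.16,1.0],[0,0,0.0006,0,0,0.2,1.0]])

```text
time: 8.58
tool_pos: [522.5, -97.2, 161.3]
tcp_rot: [-179.8, 0.2, 75.7]
ft_force: [-9.4, -6.0, 4.5]
finger_gap: 11.0
```

```bash
python3 m.py
```

```text
t 8.58 th 2.203 F [-8.19 -7.58 -4.43] M [ 1.45  -1.359 -0.308] pos [522.5 -97.2 161.3] rot [-179.8    0.2   75.7] gap 11.0 q6 -1.5
```

Call:
jog_arm(targets=[[-0.0003,-0.0003,-0.0001,0,0,0.04,1.0],[-0.0006,-0.0006,-0.0001,0,0,0.08,1.0],[-0.0009,-0.0009,-0.0001,0,0,0.12,1.0],[-0.001,-0.001,0,0,0,0.16,1.0],[-0.001,-0.001,0.0001,0,0,0.2,1.0]])

```text
time: 9.0
tool_pos: [521.7, -97.1, 160.8]
tcp_rot: [-179.8, 0.2, 64.2]
ft_force: [-5.1, -1.6, -0.5]
finger_gap: 10.8
```

```bash
python3 m.py
```

```text
t 9.0 th 2.403 F [-3.66 -3.86  0.48] M [ 0.742 -0.87  -0.348] pos [521.7 -97.1 160.8] rot [-179.8    0.2   64.2] gap 10.8 q6 9.8
```

Call:
jog_arm(targets=[[0,0,0.0001,0,0,0.04,1.0],[0,0,0.0002,0,0,0.08,1.0],[0,0,0.0004,0,0,0.12,1.0],[0,0,0.0005,0,0,0.16,1.0],[0,0,0.0006,0,0,0.2,1.0]])

```text
time: 9.42
tool_pos: [521.3, -96.9, 160.2]
tcp_rot: [-179.8, 0.2, 52.8]
ft_force: [-8.0, -0.9, 2.3]
finger_gap: 11.1
```

```bash
python3 m.py
```

```text
t 9.42 th 2.603 F [-5.56 -5.89 -2.24] M [ 1.117 -1.111 -0.39 ] pos [521.3 -96.9 160.2] rot [-179.8    0.2   52.8] gap 11.1 q6 21.3
```

Call:
jog_arm(targets=[[0,0,0.0001,0,0,0.04,1.0],[0,0,0.0002,0,0,0.08,1.0],[0,0,0.0004,0,0,0.12,1.0],[0,0,0.0005,0,0,0.16,1.0],[0,0,0.0006,0,0,0.2,1.0]])

```text
time: 9.83
tool_pos: [520.9, -96.5, 159.6]
tcp_rot: [-179.8, 0.3, 41.3]
ft_force: [-10.7, 1.4, 3.3]
finger_gap: 10.9
```

```bash
python3 m.py; python3 -c "
from bench import r
import cv2
d=r.snapshot('scene')
a=d['pixels'][160:300,220:360,::-1];cv2.imwrite('pics/sz5.png',cv2.resize(a,(600,600),interpolation=cv2.INTER_CUBIC))"
```

```text
t 9.83 th 2.803 F [-7.14 -8.07 -3.23] M [ 1.372 -1.383 -0.388] pos [520.9 -96.5 159.6] rot [-179.8    0.3   41.3] gap 10.9 q6 32.7
```

View pics/sz5.png

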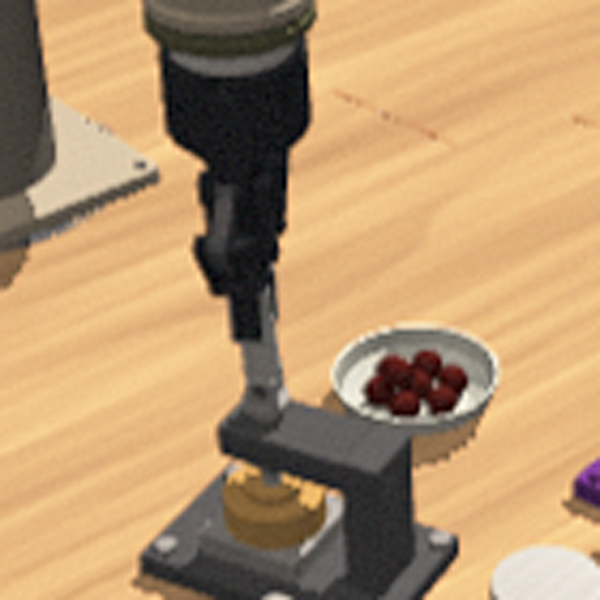

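Call:
jog_arm(targets=[[-0.0005,-0.0008,-0.0003,0,0,0.01,1.0],[-0.001,-0.0014,-0.0003,0,0,0.02,1.0],[-0.0013,-0.0019,-0.0003,0,0,0.03,1.0],[-0.0013,-0.0019,-0.0003,0,0,0.05,1.0],[-0.0013,-0.0019,-0.0003,0,0,0.07,1.0]])

```text
time: 10.3
tool_pos: [520.3, -96.0, 159.6]
tcp_rot: [-180.0, 0.1, 37.3]
ft_force: [-3.3, -4.3, -8.6]
finger_gap: 11.1
```

```bash
python3 m.py
```

```text
t 10.3 th 2.873 F [-5.18  1.46  8.6 ] M [-0.396 -1.036 -0.41 ] pos [520.3 -96.  159.6] rot [-1.80e+02  1.00e-01  3.73e+01] gap 11.1 q6 36.8
```

Call:
jog_arm(targets=[[0,0,0.0001,0,0,0.02,1.0]])

```text
time: 10.38
tool_pos: [520.3, -95.9, 159.5]
tcp_rot: [-179.9, 0.1, 36.1]
ft_force: [-3.3, -4.1, -8.9]
finger_gap: 10.6
```

```bash
python3 m.py
```

```text
t 10.38 th 2.893 F [-5.06  1.42  8.96] M [-0.271 -1.127 -0.378] pos [520.3 -95.9 159.5] rot [-1.799e+02  1.000e-01  3.610e+01] gap 10.6 q6 37.9
```

Call:
jog_arm(targets=[[0,0,0.0001,0,0,0.02,1.0]])

```text
time: 10.47
tool_pos: [520.3, -95.9, 159.4]
tcp_rot: [-179.9, 0.1, 35.0]
ft_force: [-5.0, -4.8, -7.5]
finger_gap: 10.9
```

```bash
python3 m.py
```

```text
t 10.47 th 2.913 F [-6.84  1.04  7.51] M [-0.216 -1.145 -0.393] pos [520.3 -95.9 159.4] rot [-1.799e+02  1.000e-01  3.500e+01] gap 10.9 q6 39.1
```

Call:
jog_arm(targets=[[0,0,0.0001,0,0,0.02,1.0]])

```text
time: 10.55
tool_pos: [520.3, -95.9, 159.4]
tcp_rot: [-179.9, 0.1, 33.8]
ft_force: [-4.1, -3.3, -6.1]
finger_gap: 11.0
```

```bash
python3 m.py
```

```text
t 10.55 th 2.933 F [-5.23  0.51  6.08] M [-0.241 -1.175 -0.453] pos [520.3 -95.9 159.4] rot [-1.799e+02  1.000e-01  3.380e+01] gap 11.0 q6 40.2
```

Call:
jog_arm(targets=[[0,0,0.0001,0,0,0.02,1.0]])

```text
time: 10.63
tool_pos: [520.2, -95.8, 159.3]
tcp_rot: [-179.9, 0.1, 32.7]
ft_force: [-4.6, -3.5, -5.7]
finger_gap: 10.7
```

```bash
python3 m.py
```

```text
t 10.63 th 2.953 F [-5.74  0.44  5.71] M [-0.1   -1.132 -0.401] pos [520.2 -95.8 159.3] rot [-1.799e+02  1.000e-01  3.270e+01] gap 10.7 q6 41.4
```

Call:
jog_arm(targets=[[0,0,0.0001,0,0,0.02,1.0]])

```text
time: 10.72
tool_pos: [520.2, -95.8, 159.2]
tcp_rot: [-179.9, 0.1, 31.5]
ft_force: [-5.0, -3.2, -7.0]
finger_gap: 10.8
```

```bash
python3 m.py
python3 - <<'E'
import numpy as np
from scipy.optimize import curve_fit
a=np.array([(.253,.28),(.503,.282),(.754,.335),(1.004,.294),(1.203,.235),(1.403,.316),(1.604,.328),(1.803,.293),(2.003,.302),(2.203,.308),(2.403,.348),(2.603,.39),(2.803,.388),(2.873,.41),(2.893,.378),(2.913,.393),(2.933,.453)])
p,c=curve_fit(lambda t,b,t0:b+.14*np.clip(t-t0,0,9),a[:,0],a[:,1],p0=[.3,2.1]);print(p,np.sqrt(np.diag(c)),'target',p[1]+.86)
E
```

```text
t 10.72 th 2.973 F [-5.95  0.09  7.06] M [-0.093 -1.143 -0.4  ] pos [520.2 -95.8 159.2] rot [-1.799e+02  1.000e-01  3.150e+01] gap 10.8 q6 42.5
[0.29611111 2.07879365] [0.00885057 0.09215575] target 2.9387936504519687
```

Call:
jog_arm(newtons=20, targets=[[0,0,0,0,0,0,0.85],[0,0,0,0,0,0,0.7],[0,0,0,0,0,0,0.6],[0,0,0,0,0,0,0.55],[0,0,0,0,0,0,0.55]])

```text
time: 11.13
tool_pos: [521.9, -95.5, 160.8]
tcp_rot: [179.9, -0.1, 31.7]
ft_force: [0.8, 0.4, 0.1]
finger_gap: 38.5
```

```bash
python3 m.py
```

```text
t 11.13 th 2.971 F [ 0.88  0.08 -0.13] M [ 0.006 -0.05   0.04 ] pos [521.9 -95.5 160.8] rot [ 1.799e+02 -1.000e-01  3.170e+01] gap 38.5 q6 42.4
```

Call:
jog_arm(targets=[[0,0,-0.015,0,0,0,0.55],[0,0,-0.035,0,0,0,0.55],[0,0,-0.055,0,0,0,0.55],[0,0,-0.075,0,0,0,0.55],[0,0,-0.085,0,0,0,0.55]])

```text
time: 11.55
tool_pos: [522.4, -95.7, 248.2]
tcp_rot: [179.8, -0.2, 31.7]
ft_force: [-0.2, 0.2, 0.2]
finger_gap: 38.6
```

Call:
jog_arm(targets=[[0.012,0,0,0,0,0,0.8],[0.025,0,0,0,0,0,1],[0.037,0,0,0,0,0,1],[0.037,0,0,0,0,0,1],[0.037,0,0,0,0,0,1]])

```text
time: 11.97
tool_pos: [552.7, -75.5, 243.5]
tcp_rot: [-179.9, 0.1, 31.7]
ft_force: [-0.2, 0.3, 0.0]
finger_gap: -0.2
```

```bash
python3 m.py; python3 -c "
from bench import r
import cv2
d=r.snapshot('scene');cv2.imwrite('pics/s6.png',d['pixels'][:,:,::-1])
a=d['pixels'][160:300,220:360,::-1];cv2.imwrite('pics/sz6.png',cv2.resize(a,(600,600),interpolation=cv2.INTER_CUBIC))"
```

```text
t 11.97 th 2.970 F [-0.01 -0.35 -0.01] M [-0.006  0.004  0.004] pos [552.7 -75.5 243.5] rot [-1.799e+02  1.000e-01  3.170e+01] gap -0.2 q6 45.2
```

View pics/sz6.png

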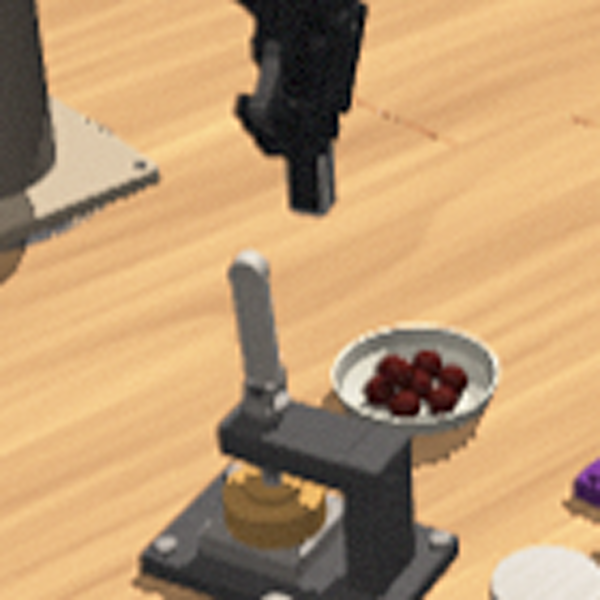

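```bash
python3 -c "
from h import *
from bench import r
d=r.snapshot('scene')
u=np.array([-np.cos(np.radians(31.7)),-np.sin(np.radians(31.7)),0])
for ax in ([524.3,-94,0],[523.4,-95,0]):
  for ph in (0,.1,.2):
    pv=np.array(ax)+[0,0,127.5]
    print(ax,ph,[((proj(d,pv+k*(u*np.sin(ph)+[0,0,np.cos(ph)]))[0]-[220,160])*4.286).round(0) for k in (0,81)])
t=np.array([523.8,-94.5,0])
delta(list((t-29*u+[0,0,188])),31.7)
"
```

```text
[524.3, -94, 0] 0 [array([263., 385.]), array([253., 261.])]
[524.3, -94, 0] 0.1 [array([263., 385.]), array([239., 260.])]
[524.3, -94, 0] 0.2 [array([263., 385.]), array([225., 259.])]
[523.4, -95, 0] 0 [array([260., 385.]), array([250., 261.])]
[523.4, -95, 0] 0.1 [array([260., 385.]), array([236., 260.])]
[523.4, -95, 0] 0.2 [array([260., 385.]), array([222., 259.])]
t 12.07 d [-0.0049  0.0008  0.056 ] w [-0.001   0.0012 -0.0002] q [-13.1   0.7  91.1  -0.   88.3  45.2]
```

Call:
jog_arm(targets=[[0,0.0008,0.015,0,0,0,1],[0,0.0008,0.03,0,0,0,1],[0,0.0008,0.045,0,0,0,1],[0,0.0008,0.056,0,0,0,1],[0,0.0008,0.056,0,0,0,1]])

```text
time: 12.48
tool_pos: [551.2, -76.7, 185.8]
tcp_rot: [-179.8, 0.2, 31.6]
ft_force: [-0.9, 0.0, -0.6]
finger_gap: -0.3
```

Call:
jog_arm(targets=[[-0.002,0,0,0,0,0,1],[-0.005,0,0,0,0,0,1],[-0.008,0,0,0,0,0,1],[-0.011,0,0,0,0,0,1],[-0.014,0,0,0,0,0,1]])

```text
time: 12.9
tool_pos: [541.3, -84.5, 189.9]
tcp_rot: [179.9, -0.1, 31.7]
ft_force: [-1.3, -0.0, 0.8]
finger_gap: 0.2
```

```bash
cat >> h.py <<'E'
def piv():
    from bench import r
    s=r.sense();u=np.array([-np.cos(np.radians(31.7)),-np.sin(np.radians(31.7))]);v=np.array([-u[1],u[0]])
    d=s["tool_pos"][:2]-[523.8,-94.5]
    print("pivot x %.1f y %.1f z-pin %.1f"%(d@u,d@v,s["tool_pos"][2]-127.5))
E
python3 m.py; python3 -c "
from h import *
piv()"
```

```text
t 12.9 th 2.971 F [-1.09 -0.63 -0.77] M [-0.017 -0.004 -0.024] pos [541.3 -84.5 189.9] rot [ 1.799e+02 -1.000e-01  3.170e+01] gap 0.2 q6 44.1
pivot x -20.2 y 0.7 z-pin 62.4
```

Call:
jog_arm(targets=[[-0.004,0,0,0,0,0,1],[-0.008,0,0.0005,0,0,0,1],[-0.012,0,0.001,0,0,0,1],[-0.016,0,0.0015,0,0,0,1],[-0.02,0,0.002,0,0,0,1]])

```text
time: 13.32
tool_pos: [524.3, -94.9, 187.5]
tcp_rot: [180.0, -0.1, 31.7]
ft_force: [3.0, 0.6, 3.2]
finger_gap: -0.1
```

```bash
python3 m.py; python3 -c "
from h import *
piv()"
```

```text
t 13.32 th 2.971 F [ 2.85  1.06 -3.18] M [-0.074  0.356 -0.027] pos [524.3 -94.9 187.5] rot [ 1.80e+02 -1.00e-01  3.17e+01] gap -0.1 q6 42.5
pivot x -0.2 y 0.6 z-pin 60.0
```

Call:
jog_arm(targets=[[-0.005,0,0.001,0,0,0,1],[-0.01,0,0.003,0,0,0,1],[-0.015,0,0.005,0,0,0,1],[-0.02,0,0.008,0,0,0,1],[-0.025,0,0.011,0,0,0,1]])

```text
time: 13.73
tool_pos: [502.4, -108.2, 175.7]
tcp_rot: [180.0, 0.0, 31.7]
ft_force: [1.1, -1.3, 2.9]
finger_gap: 0.1
```

```bash
python3 m.py; python3 -c "
from h import *
piv()
from bench import r
d=r.snapshot('scene')
a=d['pixels'][160:300,220:360,::-1];cv2.imwrite('pics/sz7.png',cv2.resize(a,(600,600),interpolation=cv2.INTER_CUBIC))"
```

```text
t 13.73 th 2.971 F [ 0.29  1.69 -2.88] M [-0.175  0.18   0.037] pos [ 502.4 -108.2  175.7] rot [180.    0.   31.7] gap 0.1 q6 40.5
pivot x 25.4 y 0.4 z-pin 48.2
```

View pics/sz7.png

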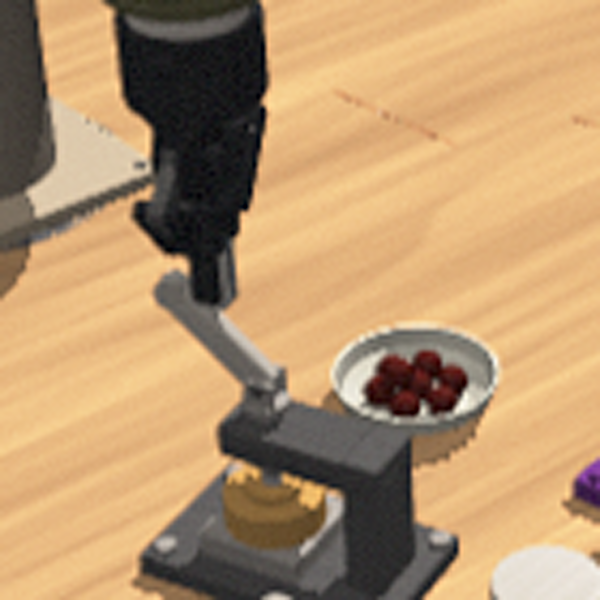

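The lever is half folded, to about 45°, and its tip is at zoom (170,285). I'll keep following the arc.

Call:
jog_arm(targets=[[-0.004,0,0.0035,0,0,0,1],[-0.008,0,0.007,0,0,0,1],[-0.011,0,0.0105,0,0,0,1],[-0.014,0,0.0145,0,0,0,1],[-0.016,0,0.018,0,0,0,1]])

```text
time: 14.2
tool_pos: [488.7, -116.5, 157.4]
tcp_rot: [-180.0, 0.0, 31.7]
ft_force: [-0.8, -0.9, 4.0]
finger_gap: -0.1
```

```bash
python3 m.py; python3 -c "
from h import *
piv()"
```

```text
t 14.2 th 2.971 F [-1.2   0.34 -4.02] M [-0.057 -0.253 -0.001] pos [ 488.7 -116.5  157.4] rot [-180.     0.    31.7] gap -0.1 q6 39.1
pivot x 41.4 y 0.3 z-pin 29.9
```

Call:
jog_arm(targets=[[-0.002,0,0.003,0,0,0,1],[-0.004,0,0.006,0,0,0,1],[-0.005,0,0.009,0,0,0,1],[-0.006,0,0.012,0,0,0,1],[-0.007,0,0.015,0,0,0,1]])

```text
time: 14.62
tool_pos: [483.2, -119.9, 142.6]
tcp_rot: [-180.0, 0.0, 31.7]
ft_force: [-1.1, -0.8, 4.0]
finger_gap: -0.0
```

```bash
python3 m.py; python3 -c "
from h import *
piv()"
```

```text
t 14.62 th 2.971 F [-1.35  0.13 -4.  ] M [-0.145 -0.071  0.012] pos [ 483.2 -119.9  142.6] rot [-180.     0.    31.7] gap -0.0 q6 38.5
pivot x 47.9 y 0.3 z-pin 15.1
```

Now I'll press down gently to the end stop, watching for the force rise.

Call:
jog_arm(targets=[[0,0,0.0015,0,0,0,1],[0,0,0.003,0,0,0,1],[0,0,0.0045,0,0,0,1],[0,0,0.0045,0,0,0,1]])

```text
time: 14.95
tool_pos: [483.0, -119.9, 138.1]
tcp_rot: [-180.0, 0.0, 31.7]
ft_force: [0.2, -0.3, 1.7]
finger_gap: -0.2
```

```bash
python3 m.py
```

```text
t 14.95 th 2.971 F [ 0.06  0.35 -1.74] M [-0.106 -0.118  0.009] pos [ 483.  -119.9  138.1] rot [-180.     0.    31.7] gap -0.2 q6 38.5
```

Call:
jog_arm(targets=[[0,0,0.001,0,0,0,1],[0,0,0.002,0,0,0,1],[0,0,0.002,0,0,0,1]])

```text
time: 15.2
tool_pos: [483.3, -120.0, 137.5]
tcp_rot: [180.0, 0.0, 31.7]
ft_force: [-7.2, -0.9, 10.6]
finger_gap: 0.2
```

```bash
python3 m.py
```

```text
t 15.2 th 2.971 F [ -6.66  -3.01 -10.64] M [ 0.584 -1.229  0.031] pos [ 483.3 -120.   137.5] rot [180.    0.   31.7] gap 0.2 q6 38.5
```

Call:
jog_arm(targets=[[-0.001,-0.0003,0.0005,0,0,0,1],[-0.001,-0.0003,0.001,0,0,0,1],[-0.001,-0.0003,0.001,0,0,0,1]])

```text
time: 15.45
tool_pos: [483.2, -120.0, 137.4]
tcp_rot: [179.9, -0.1, 31.7]
ft_force: [-5.9, 0.3, 15.2]
finger_gap: -0.2
```

```bash
python3 m.py
```

```text
t 15.45 th 2.971 F [ -4.86  -3.34 -15.18] M [ 0.653 -0.673 -0.017] pos [ 483.2 -120.   137.4] rot [ 1.799e+02 -1.000e-01  3.170e+01] gap -0.2 q6 38.4
```

Call:
jog_arm(targets=[[0,0,-0.005,0,0,0,1],[0,0,-0.02,0,0,0,1],[0,0,-0.05,0,0,0,1],[0,0,-0.08,0,0,0,1],[0,0,-0.11,0,0,0,1]])

```text
time: 15.87
tool_pos: [481.9, -119.4, 245.9]
tcp_rot: [-179.9, 0.0, 31.7]
ft_force: [0.5, -0.2, 0.5]
finger_gap: -0.4
```

Call:
jog_arm(targets=[[-0.03,0,-0.02,0,0,0,1],[-0.06,0,-0.03,0,0,0,1],[-0.09,0,-0.04,0,0,0,1],[-0.09,0,-0.04,0,0,0,1]])

```text
time: 16.2
tool_pos: [403.9, -169.4, 287.9]
tcp_rot: [179.8, -0.0, 31.6]
ft_force: [-0.2, 1.3, -0.7]
finger_gap: 0.3
```

```bash
python3 m.py; python3 -c "
from h import *
from bench import r
d=r.snapshot('scene');cv2.imwrite('pics/s8.png',d['pixels'][:,:,::-1])
a=d['pixels'][190:310,220:360,::-1];cv2.imwrite('pics/sz8.png',cv2.resize(a,(700,600),interpolation=cv2.INTER_CUBIC))
u=np.array([-np.cos(np.radians(31.7)),-np.sin(np.radians(31.7)),0])
for ph in (1.4,1.5,1.57): print(ph,[((proj(d,np.array([523.8,-94.5,127.5])+k*(u*np.sin(ph)+[0,0,np.cos(ph)]))[0]-[220,190])*5).round(0) for k in (0,81)])
"
```

```text
t 16.2 th 2.973 F [ 0.49 -1.26  0.7 ] M [0.007 0.023 0.004] pos [ 403.9 -169.4  287.9] rot [179.8  -0.   31.6] gap 0.3 q6 29.0
1.4 [array([305., 299.]), array([149., 249.])]
1.5 [array([305., 299.]), array([148., 262.])]
1.57 [array([305., 299.]), array([149., 272.])]
```

View pics/sz8.png

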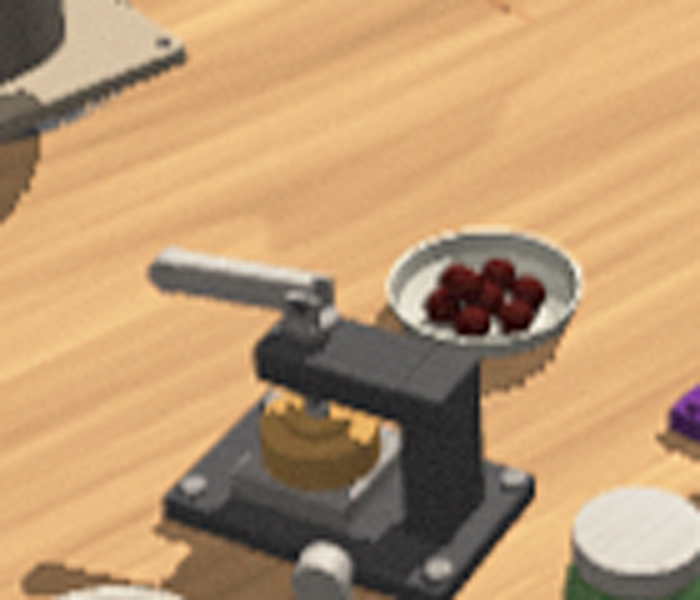

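View pics/s8.png

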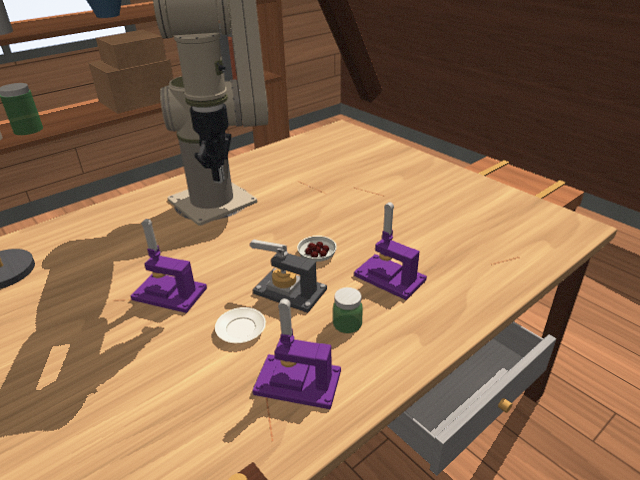

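The lever lies flat: its end is at zoom (155,270), and (149,272) is predicted for 1.57 rad. The pad is on the ring, and the dish, jar and saucer haven't moved. The gripper is clear, so I'm handing in.

```bash
python3 -c "
from bench import r
print(r.hand_in())"
```

```text
the job is handed in; nothing more can be done
None
```

I screwed the bolt down until its pad was snug on the ring, folded the lever flat, let go and handed the job in, at about 16 s of the 72 s allowed.

- **Tightening:** I pinched the upright lever and turned it about 2.97 rad clockwise. The drag averaged 0.296 N m while the pad was still free. The torque began to climb at about 2.08 ± 0.09 rad, and I stopped at 0.40–0.41 N m. That is roughly 0.11–0.12 N m added, inside the 0.08–0.16 N m range. Single torque readings scattered by about ±0.03 N m.
- **Folding:** I pushed the lever over with the shut fingers until it met its stop, where the force rose to about 15 N with no further movement. The height there, 137.4 mm, matched the 137.5 mm expected for a flat lever.
- **Last checks:** The final picture shows the lever flat, the pad on the ring, the gripper clear, and the dish, jar and saucer in place. I found no conflicts beyond a 1–2 mm mismatch between the bolt's position from the pictures and the path the gripper followed. I allowed for that while turning.

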